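# Put the tall perfume bottle in the glass display case

## Task

On the perfume stall, pull the glass case's sliding tray fully out by its knob, stand the tall perfume bottle upright on the round pad of the tray and let go, then push the tray fully home so that the bottle ends up standing in the case. The bottle is top-heavy and tips over easily: set it down without letting it drop, and move the tray slowly while it stands there. Leave the other wares where they are.

Things in the scene. Friction and masses are not known exactly. Their poses are not given: they have to be found in the camera images.
- tall_bottle: Loose tall round perfume bottle, 190 mm high, 0.3 kg: amber glass, foot 36 mm wide, widening to 50 mm at 100 mm height; neck 20 mm wide at 128-134 mm; heavy brass stopper fixed on top, an upright cylinder 34 mm wide from 134 to 184 mm. Centre of mass 125 mm up: tips beyond 8 degrees or if its support is jerked. Origin: centre of underside; z up along the bottle.
- tray_pad (a point): Centre of the top face of the round grey felt pad (72 mm wide, 3 mm thick) on the sliding tray, 35 mm above the counter: the bottle's place. It moves with the tray. Its axes are the case's: the tray is pulled out along -x, z is up.
- tray_knob (a point): Centre of the top of the tray's brass knob, an upright cylinder 24 mm wide, from 32 to 82 mm above the counter (at its foot a collar 32 mm wide, 3 mm thick), at the tray's front (-x) end, 155 mm from the pad's centre. It moves with the tray. Axes as for the pad.
- tray (a joint): How far the tray is pulled out, in m: 0 fully home (hard stop), 0.15 fully out (hard stop). It slides along the case's -x with about 2 N of friction and stays where it is left. The tray is a wooden board 240 mm long (x), 96 mm wide, its top 32 mm above the counter.
- case: Fixed display case: wooden plinth 300 (x) by 200 by 18 mm, glass hood over its rear (x -20 to +150 mm, 190 mm wide, top 272 mm above the counter), open towards -x only. Origin: centre of underside; -x roughly towards the robot. Pad centre and knob: x = +45 and -110 mm with the tray home (the pad is then under the glass roof), -105 and -260 mm fully out.
- jar: Bystander: low glass spice jar with brass lid, 72 mm diameter, 85 mm high, loose. Origin: centre of its underside.
- small_bottle: Bystander: small square amber bottle, 40 by 40 mm, 85 mm high with its round brass cap, loose. Origin: centre of its underside.
- burner: Bystander: open dark wooden cup, 72 mm across, 100 mm high, loose. Origin: centre of its underside.
Not all that is in view belongs to the job. There is more than one size of the tall_bottle; the one meant has the size given above.

How it is judged:
By the outcome, as a careful person would: the job done as asked, in the order asked, and still so for the second after the job is handed in, with the robot touching nothing.
It also fails if it takes over 72 s, if anything falls off the work surface, if the arm or the gripper's body presses on something with over 40 N, if the wrist force passes 120 N, or if a joint passes its speed limit or range.

## Robot

A 6-joint arm with a two-finger parallel gripper is mounted at the origin on the work surface. World frame = base frame: x ahead of the robot, y to its left, z up, the work surface at z = 0. Lengths are in m, angles in rad, forces in N, time in s.
With the tool pointing down it reaches from about 0.425 to 0.925 m from the base axis. Payload 12.5 kg.
Tool frame: the origin (TCP) lies on the centre line of the jaws, within the pads' length; the fingertips stand 8 mm ahead of it and the grasp point (between the pads) lies 11 mm behind it; z points along the fingers, y is the line along which they close (so a half turn about z gives the same grasp; the last joint's range is limited). The gripper opens to 85 mm and grips with 20 to 120 N. Pads are 22 mm wide; open, the fingers measure 114 mm over their backs; the gripper's body (76 mm by 85 mm) begins 54 mm behind the grasp point. The pads swing forward as they close: fully open they stand 13 mm farther back than shut.
Start: joints at [1.216, 0.491, 1.559, -0, 1.092, -0.106], TCP at [0.154, 0.606, 0.239] pointing down, gripper open.
Joint ranges: [-3.1, 3.1], [-0.84, 2.19], [0.05, 2.79], [-1.13, 4.28], [0.06, 2.93], [-2.69, 2.69]. Speed limits (rad/s): [2.22, 2.22, 2.79, 3.14, 3.14, 3.14].

## Interface

Orientations are given as a unit quaternion [x, y, z, w].
In Python, from plant import ctrl gives the robot as it stands.
- The arm moves only by the tool carry_out, never from a script. Its argument "plan" is a list of rows, each a list of 3 entries, a list of its own where there are three numbers: the shift along the tool's x, y, z in mm, then the turn, a rotation vector about the tool's x, y, z in degrees, then the opening, from 0 (shut) to 1 (fully open). In form: [[[tx, ty, tz], [wx, wy, wz], grip], ...]. A call has 1 to 10 rows; each row shifts and turns the commanded pose from where the row before left it, along the tool's axes as they then stand; what a row does not reach is not made up. A row lasts 1/12 s, in which the tool goes at most 41.7 mm and 7.16 degrees, less where a joint would pass 70% of its speed; a pose out of reach is approached as far as the arm can. A call is refused whole if a number of a shift passes 41.7 or a number of a turn 7.16, either way. A call with a gripper value outside its range is refused whole. The fingers move at their own pace and stop on an object; "force" is the grip in N (left out, the last holds). Time passes only in rows, so rows that do not move let the fingers close. It gives the time, the measured TCP pose, the force, the opening and the grip force at its end, in the units of the state.
- ctrl.get_obs(): the state, without advancing time (a new reading comes with each control period).
- ctrl.capture(name): name is "scene" or "side" or "wrist"; returns a dict with "img" (400x640x3 uint8, red, green, blue), "range_z" (400x640 float32, m along the optical axis (not along the pixel's ray), 0 where there is no reading), "fx", "fy", "cx", "cy" (pixels), "extrinsics" (4x4, takes a point from camera to world coordinates); the wrist camera has in their place "tool_from_camera" (4x4, takes a point from camera to tool coordinates, whose origin is the TCP and whose axes are the flange's). Camera axes: x right, y up, looking along -z (the intrinsics and any distortion apply to the point x, -y, -z); pixel columns grow to the right and rows downward; lengths in m; the calibration is good to about 2 mm. A picture is of the moment at which its call begins: read the wrist's pose just before it.
- ctrl.close_job(): hands the job in; it is judged then, once.
The state is a dict: "t": time; "qpos": joint angles; "dq": joint speeds; "joint_efforts": joint torques, N m; "tool_pos": TCP position; "eef_rot": TCP orientation; "ft_force": force on the tool from outside, world axes, zero at the start; "ft_torque": the same for the moment, N m; "width": finger opening in m; "grasp_force": force on a finger pad.
Only numpy, scipy, OpenCV 4.12 (cv2) and the standard library are available. Lean on these libraries where they do the work, as an engineer would, in place of code of your own. Each camera call takes 0.05 s, during which the arm holds its last target. There are 200 camera calls.

## Working session

There is one attempt and no reset: what is moved stays moved. The work goes in short steps, Python scripts to look and compute and a tool call to move; the robot and the scene stay as the last step left them, time stands still between calls to the robot, and variables do not carry over. Pictures are saved under pics/ and viewed, at most 10 in all, crops included, and the job is handed in when it is done.

Besides the shell and the picture viewer there is one more tool, called after ">>>" as name(argument=value, ...), one argument or row to a line, values as JSON. carry_out: Moves the arm, as the interface text tells. Its arguments: {"type":"object","properties":{"plan":{"type":"array","items":{"type":"array"}},"force":{"type":"number"}},"required":["plan"]}

```bash
mkdir -p pics; cat > h.py <<'E'
import numpy as np, cv2
from plant import ctrl
def cap(n):
    c=ctrl.capture(n); return c
def world(c,E=None):
    E=c["extrinsics"] if E is None else E
    h,w=c["range_z"].shape; u,v=np.meshgrid(np.arange(w),np.arange(h)); z=c["range_z"]
    P=np.stack([(u-c["cx"])/c["fx"]*z,-(v-c["cy"])/c["fy"]*z,-z],-1)
    P=P@E[:3,:3].T+E[:3,3]; P[z==0]=np.nan
    return P
E
python3 - <<'E'
from h import *
o=ctrl.get_obs(); print({k:np.round(v,3) for k,v in o.items()})
for n in ("scene","side"):
    c=cap(n); cv2.imwrite(f"pics/{n}0.png",c["img"][...,::-1]); np.savez(f"{n}0.npz",**c)
    print(n,[k for k in c],np.round(c["extrinsics"],3).tolist(),c["fx"],c["cx"],c["cy"])
E
```

```text
{'t': np.float64(0.0), 'qpos': array([ 1.216,  0.492,  1.559,  0.   ,  1.092, -0.106]), 'dq': array([-0.001, -0.001, -0.001,  0.   , -0.001, -0.001]), 'joint_efforts': array([ 1.0000e-03, -6.1844e+01, -2.6159e+01, -0.0000e+00,  4.0000e-03,
        0.0000e+00]), 'tool_pos': array([0.154, 0.606, 0.239]), 'eef_rot': array([ 0.124,  0.992, -0.001, -0.   ]), 'ft_force': array([-0.261, -0.035, -0.142]), 'ft_torque': array([-0.038,  0.075, -0.026]), 'grasp_force': np.float64(0.0), 'width': np.float64(0.085)}
scene ['img', 'range_z', 'fx', 'fy', 'cx', 'cy', 'extrinsics'] [[-0.999, 0.031, -0.025, 0.568], [-0.039, -0.861, 0.508, 0.481], [-0.005, 0.508, 0.861, 0.857], [0.0, 0.0, 0.0, 1.0]] 410.15123709622657 316.5923171689814 198.68709093053116
side ['img', 'range_z', 'fx', 'fy', 'cx', 'cy', 'extrinsics'] [[-0.984, 0.089, -0.157, 0.402], [-0.18, -0.552, 0.814, 1.005], [-0.014, 0.829, 0.559, 0.758], [0.0, 0.0, 0.0, 1.0]] 429.22028486965445 315.4751925170719 195.9513200774285
```

View pics/scene0.png

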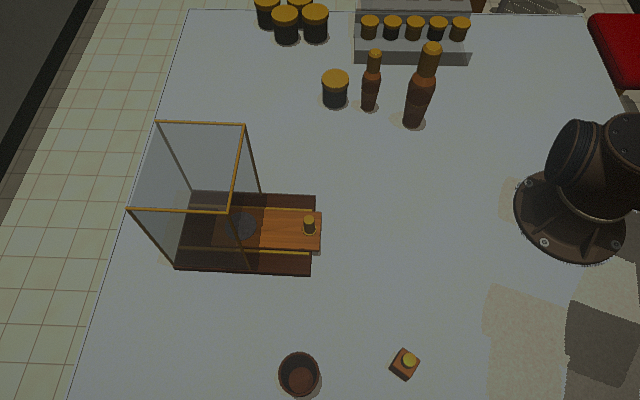

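View pics/side0.png

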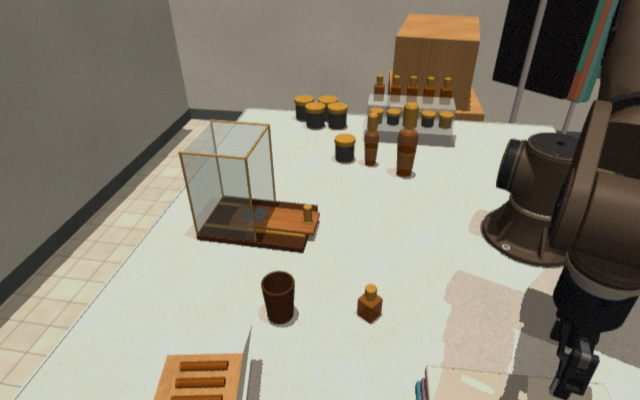

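The scene view shows the knob at about (309,223), the pad at (243,226), the large bottle with its foot at (413,122) and top at (431,48), and the smaller look-alike with its foot at (370,105). The jar is at (335,88), the burner at (299,374) and the small bottle at (404,362). The side view matches, with the large bottle at (407,140) and the knob at (308,213).

```bash
python3 - <<'E'
from h import *
boxes={"scene":dict(big=(398,38,446,132),lit=(355,45,386,114),knob=(300,210,318,238),smallb=(385,342,425,384)),
"side":dict(big=(394,100,420,180),lit=(362,110,381,168),knob=(300,202,316,226))}
for n in boxes:
    c=dict(np.load(f"{n}0.npz")); P=world(c); hsv=cv2.cvtColor(c["img"],cv2.COLOR_RGB2HSV)
    for k,(a,b,e,d) in boxes[n].items():
        p=P[b:d,a:e].reshape(-1,3); h=hsv[b:d,a:e].reshape(-1,3)
        m=(h[:,1]>90)&np.isfinite(p[:,0]); q=p[m]; q=q[(q[:,2]>.04)]
        if len(q)==0: print(n,k,"none");continue
        zt=np.percentile(q[:,2],98)
        print(n,k,len(q),"ztop",zt.round(4))
        ws=[(zt-.006,zt+.01)]+[(z,z+.02) for z in np.arange(.04,zt-.01,.03)]
        for lo,hi in ws:
            s=q[(q[:,2]>lo)&(q[:,2]<hi)]
            if len(s)>3: print("  z%.3f-%.3f n%d mean"%(lo,hi,len(s)),s.mean(0).round(4),"min",s.min(0)[:2].round(4),"max",s.max(0)[:2].round(4))
# case: wood edges
c=dict(np.load("scene0.npz")); P=world(c); hsv=cv2.cvtColor(c["img"],cv2.COLOR_RGB2HSV)
m=np.zeros(hsv.shape[:2],bool); m[185:285,165:330]=1
m&=(hsv[...,1]>90)&(P[...,2]<.045)&(P[...,2]>.008)
q=P[m]
for nm,lo,hi in (("plinth",.008,.026),("tray",.027,.04)):
    s=q[(q[:,2]>lo)&(q[:,2]<hi)]; print(nm,len(s),s[:,2].mean() if len(s) else 0, cv2.minAreaRect(s[:,:2].astype(np.float32)*1000) if len(s) else 0)
t=P[205:255,255:325].reshape(-1,3); hh=hsv[205:255,255:325].reshape(-1,3)
s=t[(hh[:,1]>90)&(t[:,2]>.027)&(t[:,2]<.037)]; print("traypart",cv2.minAreaRect(s[:,:2].astype(np.float32)*1000))
hull=q[(q[:,2]>.01)]; 
# gold frame at top of hood
g=np.zeros_like(m); g[110:225,120:255]=1
s=P[g&(np.abs(P[...,2]-.27)<.012)]; print("roof",len(s), cv2.minAreaRect(s[:,:2].astype(np.float32)*1000) if len(s) else 0)
for uv in ((243,226),(309,216)): print(uv,P[uv[1],uv[0]],hsv[uv[1],uv[0]])
E
```

```text
scene big 1458 ztop 0.2514
  z0.245-0.261 n178 mean [ 0.3466 -0.2732  0.2495] min [ 0.3272 -0.2929] max [ 0.3642 -0.2556]
  z0.040-0.060 n32 mean [ 0.3417 -0.2818  0.0515] min [ 0.2785 -0.5422] max [ 0.371  -0.2486]
  z0.070-0.090 n58 mean [ 0.348  -0.2544  0.082 ] min [ 0.3204 -0.2691] max [ 0.3732 -0.2474]
  z0.100-0.120 n87 mean [ 0.3482 -0.2529  0.1105] min [ 0.317  -0.2731] max [ 0.3758 -0.245 ]
  z0.130-0.150 n181 mean [ 0.3498 -0.2546  0.1405] min [ 0.3159 -0.2781] max [ 0.3767 -0.2434]
  z0.160-0.180 n135 mean [ 0.3496 -0.2659  0.1656] min [ 0.3243 -0.2926] max [ 0.37   -0.2525]
  z0.190-0.210 n136 mean [ 0.3499 -0.2616  0.2003] min [ 0.3228 -0.2809] max [ 0.368  -0.2542]
  z0.220-0.240 n149 mean [ 0.3497 -0.2617  0.2299] min [ 0.3255 -0.2804] max [ 0.3673 -0.2528]
scene lit 737 ztop 0.1905
  z0.185-0.201 n101 mean [ 0.4642 -0.3248  0.1885] min [ 0.4489 -0.3426] max [ 0.48   -0.3122]
  z0.040-0.060 n51 mean [ 0.4625 -0.3157  0.0505] min [ 0.4241 -0.5002] max [ 0.483  -0.3058]
  z0.070-0.090 n81 mean [ 0.4634 -0.3102  0.0799] min [ 0.4413 -0.321 ] max [ 0.4847 -0.3052]
  z0.10
[... 2409 characters left out ...]
[0.6129 0.0861]
  z0.070-0.090 n67 mean [0.6036 0.0787 0.0799] min [0.593  0.0662] max [0.6157 0.0886]
plinth 2575 0.018107297021009116 ((737.9520263671875, 71.65409851074219), (200.8295135498047, 314.04266357421875), 88.67668914794922)
tray 2657 0.031256808693602256 ((738.3814697265625, 73.77191925048828), (189.4234161376953, 314.6885681152344), 88.97525787353516)
traypart ((657.4805297851562, 75.3165054321289), (102.11314392089844, 153.0583953857422), 88.83358001708984)
roof 9187 ((812.6119995117188, 70.55560302734375), (194.68212890625, 173.7636260986328), 88.8439712524414)
(243, 226) [0.75432246 0.0719537  0.03306877] [15 31 50]
(309, 216) [0.60510662 0.06624674 0.08015107] [ 22 187 127]
```

The bottle meant is the 190 mm one at about (0.463, -0.325); the other stands 250 mm high. The tray is already about 32 mm out, with the knob at about (0.605, 0.076) and the case yawed about -1.2°. I'll move to above the knob.

>>> carry_out(
  plan=[
    [[0,0,0],[0,0,-6.5],1],
    [[0,0,0],[0,0,-6.5],1],
    [[-21,-23.6,0],[0,0,0],1],
    [[-21,-23.6,0],[0,0,0],1],
    [[-21,-23.6,0],[0,0,0],1],
    [[-21,-23.6,0],[0,0,0],1],
    [[-21,-23.6,0],[0,0,0],1],
    [[-21,-23.6,0],[0,0,0],1],
    [[-21,-23.6,0],[0,0,0],1],
    [[-21,-23.6,0],[0,0,0],1],
  ],
  force=60,
)

```text
t: 0.93
tool_pos: [0.3184, 0.412, 0.2392]
eef_rot: [0.011, 1.0, -0.0, -0.0]
ft_force: [0.9, -0.5, 0.0]
width: 0.0852
grasp_force: 0.0
```

>>> carry_out(
  plan=[
    [[-21,-23.6,0],[0,0,0],1],
    [[-21,-23.6,0],[0,0,0],1],
    [[-21,-23.6,0],[0,0,0],1],
    [[-21,-23.6,0],[0,0,0],1],
    [[-21,-23.6,0],[0,0,0],1],
    [[-21,-23.6,0],[0,0,0],1],
    [[-21,-23.6,0],[0,0,0],1],
    [[-21,-23.6,0],[0,0,0],1],
    [[-21,-23.6,0],[0,0,0],1],
    [[-21,-23.6,0],[0,0,0],1],
  ],
)

```text
t: 1.77
tool_pos: [0.5232, 0.1714, 0.2391]
eef_rot: [0.011, 1.0, -0.0, -0.0]
ft_force: [0.3, 2.0, -0.0]
width: 0.0855
grasp_force: 0.0
```

>>> carry_out(
  plan=[
    [[-21,-23.6,0],[0,0,0],1],
    [[-21,-23.6,0],[0,0,0],1],
    [[-21,-23.6,0],[0,0,0],1],
    [[-21,-23.6,0],[0,0,0],1],
    [[0,0,0],[0,0,0],1],
    [[0,0,0],[0,0,0],1],
  ],
)

```text
t: 2.27
tool_pos: [0.6048, 0.0753, 0.2385]
eef_rot: [0.012, 1.0, 0.0, -0.001]
ft_force: [-0.3, 1.3, 0.8]
width: 0.0856
grasp_force: 0.0
```

```bash
cat >> h.py <<'E'
from scipy.spatial.transform import Rotation as Rn
def wrist():
    o=ctrl.get_obs(); c=ctrl.capture("wrist"); T=np.eye(4); T[:3,:3]=Rn.from_quat(o["eef_rot"]).as_matrix(); T[:3,3]=o["tool_pos"]
    return o,c,world(c,T@c["tool_from_camera"]),T
def st(o):
    R=Rn.from_quat(o["eef_rot"]).as_matrix(); print("t",round(float(o["t"]),2),"p",np.round(o["tool_pos"],4),"yaw_y",np.degrees(np.arctan2(R[1,1],R[0,1])).round(2),"zax",R[:,2].round(3),"F",np.round(o["ft_force"],2),"w",round(float(o["width"]),4),"g",round(float(o["grasp_force"]),1),"q",np.round(o["qpos"],2))
E
python3 - <<'E'
from h import *
o,c,P,T=wrist(); st(o); cv2.imwrite("pics/w1.png",c["img"][...,::-1])
s=P[(P[...,2]>.077)&(P[...,2]<.09)&(np.hypot(P[...,0]-.605,P[...,1]-.076)<.03)]
print("knob",len(s),s.mean(0),s.min(0),s.max(0))
E
```

```text
t 2.27 p [0.6048 0.0753 0.2385] yaw_y 88.61 zax [-0.001  0.    -1.   ] F [-0.29  1.29  0.76] w 0.0856 g 0.0 q [ 0.02  0.47  1.6   0.    1.07 -1.53]
knob 456 [0.60353702 0.0750593  0.08226567] [0.59264627 0.06369155 0.07710089] [0.61557454 0.08610867 0.08467109]
```

View pics/w1.png

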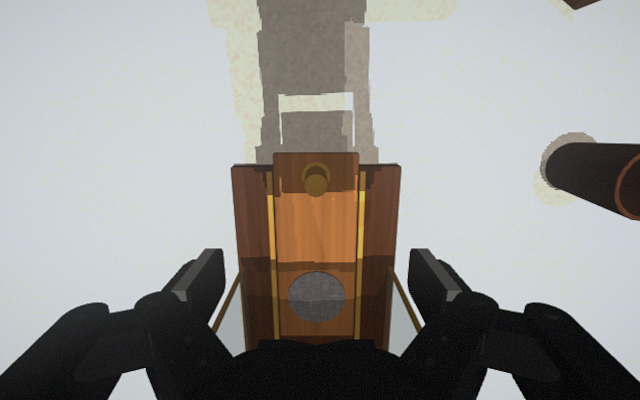

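The wrist view shows the knob at (316,178) and the pad at (316,298), both on the tool's centre line and aligned. I'll descend and grip the knob.

>>> carry_out(
  plan=[
    [[0,0,20],[0,0,0],1],
    [[0,0,25],[0,0,0],1],
    [[0,0,30],[0,0,0],1],
    [[0,0,30],[0,0,0],1],
    [[0,0,25],[0,0,0],1],
    [[0,0,20],[0,0,0],1],
    [[0,0,15],[0,0,0],1],
    [[0,0,12],[0,0,0],1],
    [[0,0,10],[0,0,0],1],
    [[0,0,2],[0,0,0],1],
  ],
)

```text
t: 3.15
tool_pos: [0.6037, 0.0772, 0.0491]
eef_rot: [0.011, 1.0, 0.0, -0.001]
ft_force: [-0.1, 0.9, -0.5]
width: 0.0851
grasp_force: 0.0
```

>>> carry_out(
  plan=[
    [[0,0,0],[0,0,0],0.5],
    [[0,0,0],[0,0,0],0.3],
    [[0,0,0],[0,0,0],0],
    [[0,0,0],[0,0,0],0],
    [[0,0,0],[0,0,0],0],
    [[0,0,0],[0,0,0],0],
    [[0,0,0],[0,0,0],0],
    [[0,0,0],[0,0,0],0],
    [[0,0,0],[0,0,0],0],
  ],
)

```text
t: 3.9
tool_pos: [0.6049, 0.0746, 0.0514]
eef_rot: [0.011, 1.0, -0.001, 0.001]
ft_force: [-1.5, -16.0, 6.8]
width: 0.0229
grasp_force: 59.2
```

The jaws hold the knob, with about 16 N sideways. I'll ease that by 2.5 mm while pulling.

>>> carry_out(
  plan=[
    [[0,-1.5,-1],[0,0,0],0],
    [[4,-1,0],[0,0,0],0],
    [[8,0,0],[0,0,0],0],
    [[12,0,0],[0,0,0],0],
    [[14,0,0],[0,0,0],0],
    [[14,0,0],[0,0,0],0],
    [[14,0,0],[0,0,0],0],
    [[14,0,0],[0,0,0],0],
    [[12,0,0],[0,0,0],0],
    [[8,0,0],[0,0,0],0],
  ],
)

```text
t: 4.73
tool_pos: [0.5036, 0.0764, 0.0514]
eef_rot: [0.011, 1.0, 0.0, 0.0]
ft_force: [3.2, 0.5, -5.5]
width: 0.0224
grasp_force: 60.2
```

>>> carry_out(
  plan=[
    [[5,0,0],[0,0,0],0],
    [[3,0,0],[0,0,0],0],
    [[2,0,0],[0,0,0],0],
    [[2,0,0],[0,0,0],0],
    [[0,0,0],[0,0,0],0],
    [[0,0,0],[0,0,0],0],
  ],
)

```text
t: 5.23
tool_pos: [0.4924, 0.0766, 0.0514]
eef_rot: [0.011, 1.0, 0.0, -0.0]
ft_force: [-0.8, 1.5, 0.5]
width: 0.0227
grasp_force: 60.3
```

>>> carry_out(
  plan=[
    [[1.5,0,0],[0,0,0],0],
    [[1.5,0,0],[0,0,0],0],
    [[1,0,0],[0,0,0],0],
    [[1,0,0],[0,0,0],0],
    [[0,0,0],[0,0,0],0],
    [[0,0,0],[0,0,0],0],
  ],
)

```text
t: 5.73
tool_pos: [0.4872, 0.0767, 0.0514]
eef_rot: [0.011, 1.0, 0.0, -0.0]
ft_force: [0.4, 1.6, 3.3]
width: 0.0224
grasp_force: 60.3
```

>>> carry_out(
  plan=[
    [[1,0,0],[0,0,0],0],
    [[1,0,0],[0,0,0],0],
    [[0,0,0],[0,0,0],0],
    [[0,0,0],[0,0,0],0],
  ],
)

```text
t: 6.07
tool_pos: [0.4868, 0.0767, 0.0514]
eef_rot: [0.011, 1.0, 0.0, 0.002]
ft_force: [8.0, 2.5, -1.4]
width: 0.0226
grasp_force: 60.1
```

The tray is at its stop, with the knob at about (0.487, 0.0767). I'll ease off, release, rise and go above the bottle.

>>> carry_out(
  plan=[
    [[-1,0,0],[0,0,0],0],
    [[0,0,0],[0,0,0],0.3],
    [[0,0,0],[0,0,0],0.6],
    [[0,0,0],[0,0,0],1],
    [[0,0,0],[0,0,0],1],
    [[0,0,0],[0,0,0],1],
    [[0,0,-8],[0,0,0],1],
    [[0,0,-15],[0,0,0],1],
    [[0,0,-25],[0,0,0],1],
    [[0,0,-32],[0,0,0],1],
  ],
)

```text
t: 6.9
tool_pos: [0.4855, 0.0766, 0.1315]
eef_rot: [0.011, 1.0, -0.0, -0.002]
ft_force: [0.3, 0.5, -0.0]
width: 0.0854
grasp_force: 0.0
```

>>> carry_out(
  plan=[
    [[0,0,-35],[0,0,0],1],
    [[0,0,-35],[0,0,0],1],
    [[0,0,-30],[0,0,0],1],
    [[0,0,-25],[0,0,0],1],
    [[0,-10,-14],[0,0,0],1],
    [[1,-25,0],[0,0,0],1],
    [[1,-32,0],[0,0,0],1],
    [[1,-35,0],[0,0,0],1],
    [[1,-35,0],[0,0,0],1],
    [[1,-35,0],[0,0,0],1],
  ],
)

```text
t: 7.73
tool_pos: [0.4769, -0.0965, 0.271]
eef_rot: [0.011, 1.0, -0.0, 0.0]
ft_force: [1.5, -0.0, -0.4]
width: 0.0851
grasp_force: 0.0
```

>>> carry_out(
  plan=[
    [[1,-35,0],[0,0,0],1],
    [[1,-35,0],[0,0,0],1],
    [[1,-35,0],[0,0,0],1],
    [[2,-35,0],[0,0,0],1],
    [[2,-35,0],[0,0,0],1],
    [[1,-32,0],[0,0,0],1],
    [[1,-24,0],[0,0,0],1],
    [[0,0,0],[0,0,0],1],
    [[0,0,0],[0,0,0],1],
    [[0,0,0],[0,0,0],1],
  ],
)

```text
t: 8.57
tool_pos: [0.4633, -0.3252, 0.2705]
eef_rot: [0.011, 1.0, 0.0, -0.0]
ft_force: [0.4, 0.7, 0.4]
width: 0.0854
grasp_force: 0.0
```

```bash
python3 - <<'E'
from h import *
o,c,P,T=wrist(); st(o); cv2.imwrite("pics/w2.png",c["img"][...,::-1])
m=(P[...,2]>.17)&(P[...,2]<.2)&(np.hypot(P[...,0]-.463,P[...,1]+.325)<.035)
s=P[m]; print(len(s))
for lo,hi in((.182,.2),(.186,.2),(.178,.186)):
    q=s[(s[:,2]>lo)&(s[:,2]<hi)]
    if len(q): print(lo,len(q),q.mean(0),q.min(0),q.max(0), (q.min(0)+q.max(0))/2)
c=cap("scene"); P=world(c); s=P[(P[...,2]>.077)&(P[...,2]<.09)&(np.hypot(P[...,0]-.487,P[...,1]-.077)<.03)]
print("knob",len(s),s.mean(0)); cv2.imwrite("pics/s2.png",c["img"][...,::-1])
E
```

```text
t 8.57 p [ 0.4633 -0.3252  0.2705] yaw_y 88.74 zax [-0.     0.001 -1.   ] F [0.36 0.71 0.44] w 0.0854 g 0.0 q [-0.73  0.38  1.67  0.    1.1  -2.28]
1629
0.182 1504 [ 0.45940243 -0.3281615   0.18893863] [ 0.44457949 -0.34461781  0.18205351] [ 0.47727397 -0.31154741  0.19266189] [ 0.46092673 -0.32808261  0.1873577 ]
0.186 1306 [ 0.46016622 -0.32825602  0.18956357] [ 0.4454916  -0.34373702  0.18601398] [ 0.47682352 -0.31169311  0.19266189] [ 0.46115756 -0.32771506  0.18933794]
0.178 241 [ 0.45312495 -0.32758799  0.18396441] [ 0.44457949 -0.34461781  0.17801252] [ 0.47727397 -0.31154741  0.18599751] [ 0.46092673 -0.32808261  0.18200502]
knob 93 [0.48843791 0.07735261 0.08094974]
```

View pics/w2.png

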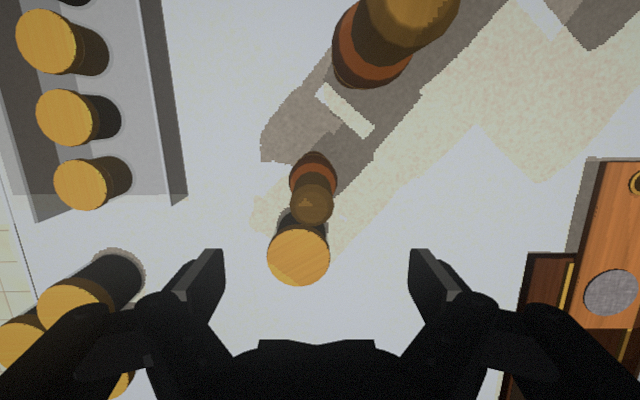

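The wrist view shows the bottle's stopper at (312,205), the jar behind it at (298,258) and the larger bottle at the top (370,60). The wrist measurement puts the stopper's axis about 2 mm further in -y. I'll correct that, descend and grip slowly.

>>> carry_out(
  plan=[
    [[1,-2,10],[0,0,0],1],
    [[0,0,18],[0,0,0],1],
    [[0,0,20],[0,0,0],1],
    [[0,0,20],[0,0,0],1],
    [[0,0,18],[0,0,0],1],
    [[0,0,14],[0,0,0],1],
    [[0,0,10],[0,0,0],1],
    [[0,0,7],[0,0,0],0.8],
    [[0,0,4],[0,0,0],0.7],
    [[0,0,0],[0,0,0],0.6],
  ],
  force=40,
)

```text
t: 9.5
tool_pos: [0.4625, -0.3276, 0.1488]
eef_rot: [0.011, 1.0, 0.0, -0.0]
ft_force: [0.6, -0.3, -0.3]
width: 0.0521
grasp_force: 0.0
```

>>> carry_out(
  plan=[
    [[0,0,0],[0,0,0],0.5],
    [[0,0,0],[0,0,0],0.48],
    [[0,0,0],[0,0,0],0.46],
    [[0,0,0],[0,0,0],0.45],
    [[0,0,0],[0,0,0],0.44],
    [[0,0,0],[0,0,0],0.43],
  ],
)

```text
t: 10.0
tool_pos: [0.4626, -0.3279, 0.1495]
eef_rot: [0.011, 1.0, -0.0, 0.0]
ft_force: [0.5, -0.0, -0.6]
width: 0.0365
grasp_force: 0.0
```

```bash
python3 - <<'E'
from h import *
st(ctrl.get_obs())
for n in("scene","side"):
    c=cap(n);P=world(c)
    m=(np.hypot(P[...,0]-.462,P[...,1]+.325)<.04)
    for lo,hi in((.04,.06),(.09,.11),(.11,.13),(.15,.17)):
        s=P[m&(P[...,2]>lo)&(P[...,2]<hi)]
        if len(s): print(n,lo,len(s),s.min(0)[:2],s.max(0)[:2])
    cv2.imwrite(f"pics/{n}3.png",cv2.resize(c["img"][20:220,240:560,::-1],(800,500)))
E
```

```text
t 10.0 p [ 0.4626 -0.3279  0.1495] yaw_y 88.75 zax [ 0. -0. -1.] F [ 0.52 -0.03 -0.64] w 0.0365 g 0.0 q [-0.73  0.52  1.8   0.    0.83 -2.28]
scene 0.04 82 [ 0.44278659 -0.33098082] [ 0.48566841 -0.30631716]
scene 0.09 117 [ 0.44063726 -0.33002556] [ 0.48717661 -0.30279256]
scene 0.11 160 [ 0.4421963  -0.34119277] [ 0.4855086  -0.30394531]
scene 0.15 77 [ 0.44959001 -0.33062636] [ 0.48017482 -0.29376632]
side 0.04 60 [ 0.43974554 -0.33176738] [ 0.48019844 -0.301876  ]
side 0.09 80 [ 0.438231   -0.33053918] [ 0.48659939 -0.30027267]
side 0.11 97 [ 0.43940595 -0.34293135] [ 0.48384126 -0.30166473]
side 0.15 55 [ 0.44538337 -0.32492552] [ 0.47615201 -0.29344977]
```

View pics/side3.png

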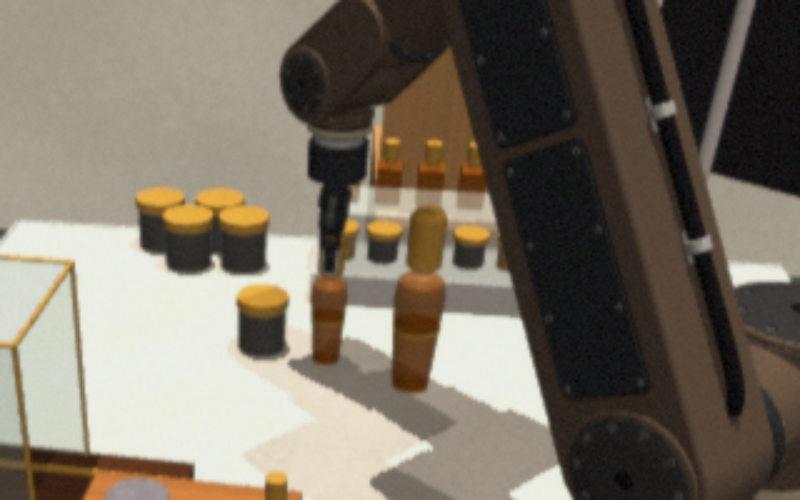

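The crop shows the jaws around the stopper at (330,250), with the bottle upright and the larger one clear at (415,300). At 36.5 mm opening there is no contact yet, so the grip is centred within about 1 mm. I'll close and lift.

>>> carry_out(
  plan=[
    [[0,0,0],[0,0,0],0.41],
    [[0,0,0],[0,0,0],0.39],
    [[0,0,0],[0,0,0],0.3],
    [[0,0,0],[0,0,0],0],
    [[0,0,0],[0,0,0],0],
    [[0,0,0],[0,0,0],0],
    [[0,0,0],[0,0,0],0],
  ],
  force=60,
)

```text
t: 10.68
tool_pos: [0.4626, -0.3281, 0.1495]
eef_rot: [0.011, 1.0, -0.0, 0.0]
ft_force: [-0.6, -1.4, 5.1]
width: 0.0328
grasp_force: 59.6
```

>>> carry_out(
  plan=[
    [[0,0,-2],[0,0,0],0],
    [[0,0,-5],[0,0,0],0],
    [[0,0,-10],[0,0,0],0],
    [[0,0,-14],[0,0,0],0],
    [[0,0,-18],[0,0,0],0],
    [[0,0,-20],[0,0,0],0],
    [[0,0,-18],[0,0,0],0],
    [[0,0,-14],[0,0,0],0],
    [[0,0,-9],[0,0,0],0],
    [[0,0,0],[0,0,0],0],
  ],
)

```text
t: 11.52
tool_pos: [0.4628, -0.3281, 0.2614]
eef_rot: [0.011, 1.0, -0.001, 0.001]
ft_force: [1.1, 0.3, -2.9]
width: 0.0327
grasp_force: 59.8
```

```bash
python3 - <<'E'
from h import *
st(ctrl.get_obs())
for n in("scene","side"):
    c=cap(n);P=world(c)
    m=(np.hypot(P[...,0]-.462,P[...,1]+.325)<.04)
    for lo,hi in((.115,.13),(.13,.15),(.15,.17),(.19,.21)):
        s=P[m&(P[...,2]>lo)&(P[...,2]<hi)]
        if len(s): print(n,lo,len(s),s.min(0),s.max(0))
    cv2.imwrite(f"pics/{n}4.png",cv2.resize(c["img"][0:200,240:560,::-1],(800,500)))
E
```

```text
t 11.52 p [ 0.4628 -0.3281  0.2614] yaw_y 88.75 zax [ 0.002 -0.002 -1.   ] F [ 1.09  0.25 -2.9 ] w 0.0327 g 59.8 q [-0.73  0.39  1.68  0.    1.08 -2.28]
scene 0.115 58 [ 0.44686831 -0.32263602  0.11500503] [ 0.48187704 -0.30807742  0.12974695]
scene 0.13 88 [ 0.44568032 -0.32579526  0.13030199] [ 0.48386448 -0.30687875  0.14996579]
scene 0.15 107 [ 0.44382762 -0.32654148  0.15001699] [ 0.48552055 -0.30607554  0.16990165]
scene 0.19 128 [ 0.44165986 -0.32935368  0.19000183] [ 0.48767149 -0.30106205  0.20997551]
side 0.115 42 [ 0.44375874 -0.33261336  0.1150038 ] [ 0.48091389 -0.30717392  0.12984486]
side 0.13 65 [ 0.44164931 -0.32626707  0.13011416] [ 0.48139471 -0.30174641  0.14956703]
side 0.15 71 [ 0.44010812 -0.32601055  0.15010996] [ 0.48253696 -0.30392987  0.16963557]
side 0.19 83 [ 0.43844021 -0.32655338  0.19058808] [ 0.48470906 -0.30194941  0.20971095]
```

View pics/side4.png

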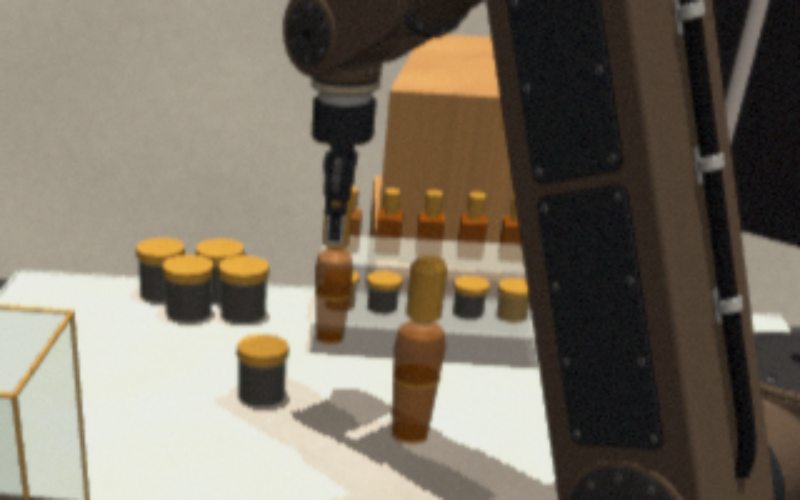

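The bottle is held upright with its foot clear at (330,335), and the weight reads 2.9 N. I'll carry it over the pad.

>>> carry_out(
  plan=[
    [[-1.7,4,0],[0,0,0],0],
    [[-3.8,9,0],[0,0,0],0],
    [[-5.9,14,0],[0,0,0],0],
    [[-7.6,18,0],[0,0,0],0],
    [[-8.4,20,0],[0,0,0],0],
    [[-8.4,20,0],[0,0,0],0],
    [[-8.4,20,0],[0,0,0],0],
    [[-8.4,20,0],[0,0,0],0],
    [[-8.4,20,0],[0,0,0],0],
    [[-8.4,20,0],[0,0,0],0],
  ],
)

```text
t: 12.45
tool_pos: [0.5358, -0.1625, 0.2586]
eef_rot: [0.011, 1.0, 0.0, -0.001]
ft_force: [-0.0, 0.5, -2.4]
width: 0.0328
grasp_force: 59.8
```

>>> carry_out(
  plan=[
    [[-8.4,20,0],[0,0,0],0],
    [[-8.4,20,0],[0,0,0],0],
    [[-8.4,20,0],[0,0,0],0],
    [[-8.4,20,0],[0,0,0],0],
    [[-8.4,20,0],[0,0,0],0],
    [[-8.4,20,0],[0,0,0],0],
    [[-8.4,20,0],[0,0,0],0],
    [[-8.4,20,0],[0,0,0],0],
    [[-8.4,20,0],[0,0,0],0],
    [[-8.4,20,0],[0,0,0],0],
  ],
)

```text
t: 13.28
tool_pos: [0.6238, 0.0356, 0.2584]
eef_rot: [0.011, 1.0, 0.0, -0.001]
ft_force: [-0.0, 0.1, -2.8]
width: 0.0324
grasp_force: 59.8
```

>>> carry_out(
  plan=[
    [[-7.6,18,0],[0,0,0],0],
    [[-5.5,13,0],[0,0,0],0],
    [[-2.9,7,0],[0,0,0],0],
    [[-1,2.5,0],[0,0,0],0],
    [[0,0,0],[0,0,0],0],
    [[0,0,0],[0,0,0],0],
    [[0,0,0],[0,0,0],0],
  ],
)

```text
t: 13.87
tool_pos: [0.6415, 0.0729, 0.2593]
eef_rot: [0.011, 1.0, -0.0, -0.0]
ft_force: [0.5, -0.2, -2.5]
width: 0.0321
grasp_force: 59.8
```

```bash
python3 - <<'E'
from h import *
o,cw,Pw,T=wrist(); st(o); p=o["tool_pos"]
for n in("scene","side"):
    c=cap(n);P=world(c); hsv=cv2.cvtColor(c["img"],cv2.COLOR_RGB2HSV)
    m=(np.hypot(P[...,0]-p[0],P[...,1]-p[1])<.045)
    for lo,hi in((.115,.13),(.13,.15),(.15,.17),(.19,.21)):
        s=P[m&(P[...,2]>lo)&(P[...,2]<hi)]
        if len(s): print(n,lo,len(s),s.min(0),s.max(0),(s.min(0)+s.max(0))[0]/2)
    s=P[m&(P[...,2]>.1)]; print(n,"lowest",np.percentile(s[:,2],1))
    g=m&(P[...,2]>.028)&(P[...,2]<.042)&(hsv[...,1]<75); s=P[g]
    print(n,"pad",len(s),s.mean(0),s.min(0),s.max(0))
    cv2.imwrite(f"pics/{n}5.png",cv2.resize(c["img"][100:300,140:460,::-1],(800,500)))
E
```

```text
t 13.87 p [0.6415 0.0729 0.2593] yaw_y 88.7 zax [-0. -0. -1.] F [ 0.47 -0.2  -2.45] w 0.0321 g 59.8 q [ 0.01  0.5   1.48 -0.    1.16 -1.54]
scene 0.115 50 [0.6237372  0.07793281 0.11541001] [0.65930738 0.09211476 0.12987662] 0.6415222885767775
scene 0.13 78 [0.62124174 0.07194863 0.13061307] [0.66106424 0.0934721  0.14963451] 0.6411529917118102
scene 0.15 93 [0.62031925 0.07409113 0.15052564] [0.66214598 0.09468582 0.16989554] 0.6412326165420776
scene 0.19 120 [0.61850256 0.07796194 0.19005207] [0.66546803 0.0974455  0.20983072] 0.6419852916934703
scene lowest 0.12330835990309694
scene pad 663 [0.64268576 0.07639483 0.03418896] [0.60781118 0.03981    0.02928733] [0.67780686 0.1082735  0.03784776]
side 0.115 60 [0.62271387 0.07252798 0.11501816] [0.65785862 0.09383616 0.12946682] 0.640286241885004
side 0.13 89 [0.62008018 0.06618871 0.13019664] [0.66026738 0.09348567 0.14985514] 0.6401737826862408
side 0.15 103 [0.61849554 0.07043891 0.15010585] [0.6619101  0.09547258 0.16931115] 0.640202817922962
side 0.19 117 [0.61653094 0.07345589 0.19012016] [0.66406616 0.09935458 0.20994098] 0.6402985511325132
side lowest 0.11762064126313765
side pad 306 [0.64136949 0.07701375 0.0367769 ] [0.60761245 0.04095504 0.03281298] [0.67615373 0.10989886 0.04175459]
```

View pics/side5.png

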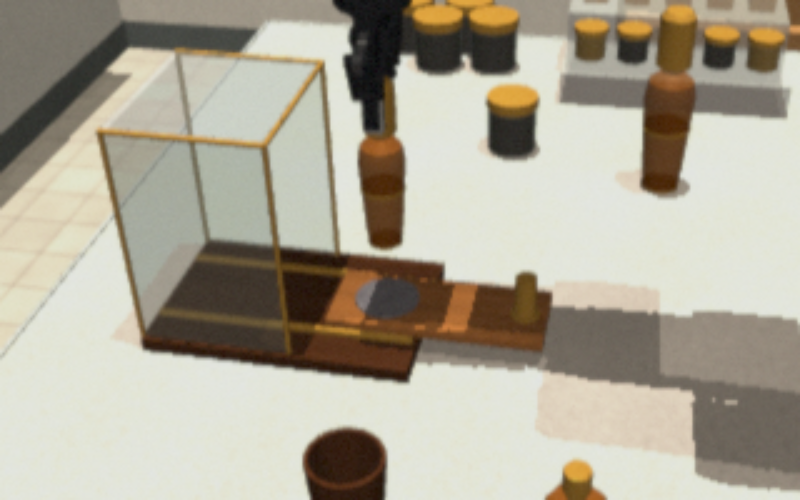

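The crop shows the bottle upright with its foot at (385,240), above the pad at (388,297). The measured pad centre is within 1 mm of the bottle's axis. I'll lower it, slowing down for contact.

>>> carry_out(
  plan=[
    [[0,1,5],[0,0,0],0],
    [[0,0,9],[0,0,0],0],
    [[0,0,12],[0,0,0],0],
    [[0,0,12],[0,0,0],0],
    [[0,0,10],[0,0,0],0],
    [[0,0,8],[0,0,0],0],
    [[0,0,6],[0,0,0],0],
    [[0,0,4],[0,0,0],0],
    [[0,0,2],[0,0,0],0],
    [[0,0,0],[0,0,0],0],
  ],
)

```text
t: 14.85
tool_pos: [0.6418, 0.0748, 0.1911]
eef_rot: [0.011, 1.0, 0.0, -0.0]
ft_force: [0.4, -0.0, -2.3]
width: 0.0329
grasp_force: 59.8
```

>>> carry_out(
  plan=[
    [[0,0,1],[0,0,0],0],
    [[0,0,1],[0,0,0],0],
    [[0,0,1],[0,0,0],0],
    [[0,0,1],[0,0,0],0],
    [[0,0,0],[0,0,0],0],
    [[0,0,0],[0,0,0],0],
  ],
)

```text
t: 15.35
tool_pos: [0.6418, 0.0748, 0.1873]
eef_rot: [0.011, 1.0, 0.0, 0.0]
ft_force: [0.1, 0.7, -2.5]
width: 0.0326
grasp_force: 59.8
```

>>> carry_out(
  plan=[
    [[0,0,0.5],[0,0,0],0],
    [[0,0,0.5],[0,0,0],0],
    [[0,0,0.5],[0,0,0],0],
    [[0,0,0],[0,0,0],0],
    [[0,0,0],[0,0,0],0],
  ],
)

```text
t: 15.77
tool_pos: [0.6418, 0.0748, 0.1858]
eef_rot: [0.011, 1.0, 0.0, -0.0]
ft_force: [0.0, -0.0, -3.5]
width: 0.0327
grasp_force: 59.8
```

>>> carry_out(
  plan=[
    [[0,0,0.5],[0,0,0],0],
    [[0,0,0.5],[0,0,0],0],
    [[0,0,0],[0,0,0],0],
    [[0,0,0],[0,0,0],0],
  ],
)

```text
t: 16.1
tool_pos: [0.6418, 0.0748, 0.1848]
eef_rot: [0.011, 1.0, 0.0, -0.0]
ft_force: [0.1, -0.1, -3.4]
width: 0.0329
grasp_force: 59.8
```

>>> carry_out(
  plan=[
    [[0,0,0.5],[0,0,0],0],
    [[0,0,0],[0,0,0],0],
    [[0,0,0],[0,0,0],0],
  ],
)

```text
t: 16.35
tool_pos: [0.6419, 0.0748, 0.1846]
eef_rot: [0.011, 1.0, 0.0, 0.0]
ft_force: [-0.6, -0.3, -0.0]
width: 0.0328
grasp_force: 60.1
```

>>> carry_out(
  plan=[
    [[0,0,0.5],[0,0,0],0],
    [[0,0,0],[0,0,0],0],
    [[0,0,0],[0,0,0],0],
  ],
)

```text
t: 16.6
tool_pos: [0.642, 0.0748, 0.1845]
eef_rot: [0.011, 1.0, 0.0, 0.001]
ft_force: [-1.5, -1.0, 5.2]
width: 0.0327
grasp_force: 60.5
```

>>> carry_out(
  plan=[
    [[0,0,0.5],[0,0,0],0],
    [[0,0,0],[0,0,0],0],
    [[0,0,0],[0,0,0],0],
  ],
)

```text
t: 16.85
tool_pos: [0.6422, 0.0747, 0.1845]
eef_rot: [0.011, 1.0, 0.0, 0.001]
ft_force: [-2.4, 0.5, 8.7]
width: 0.0325
grasp_force: 60.9
```

The bottle stands on the pad. I'll ease the load and open gently.

>>> carry_out(
  plan=[
    [[0,0,-0.7],[0,0,0],0],
    [[0,0,0],[0,0,0],0],
    [[0,0,0],[0,0,0],0.38],
    [[0,0,0],[0,0,0],0.39],
    [[0,0,0],[0,0,0],0.4],
    [[0,0,0],[0,0,0],0.41],
    [[0,0,0],[0,0,0],0.43],
    [[0,0,0],[0,0,0],0.45],
  ],
  force=20,
)

```text
t: 17.52
tool_pos: [0.6417, 0.0748, 0.1837]
eef_rot: [0.011, 1.0, 0.0, -0.0]
ft_force: [0.2, -0.4, -0.4]
width: 0.0385
grasp_force: 0.0
```

>>> carry_out(
  plan=[
    [[0,0,0],[0,0,0],0.48],
    [[0,0,0],[0,0,0],0.52],
    [[0,0,0],[0,0,0],0.6],
    [[0,0,0],[0,0,0],0.7],
    [[0,0,0],[0,0,0],0.8],
    [[0,0,0],[0,0,0],0.9],
    [[0,0,0],[0,0,0],0.9],
  ],
)

```text
t: 18.1
tool_pos: [0.6418, 0.0748, 0.184]
eef_rot: [0.011, 1.0, 0.0, 0.0]
ft_force: [0.1, 0.3, -0.0]
width: 0.0768
grasp_force: 0.0
```

```bash
cat >> h.py <<'E'
def bottle(cx,cy):
    for n in("scene","side"):
        c=cap(n);P=world(c); m=(np.hypot(P[...,0]-cx,P[...,1]-cy)<.04)
        for lo,hi in((.05,.07),(.09,.11),(.12,.14),(.2,.217)):
            s=P[m&(P[...,2]>lo)&(P[...,2]<hi)]
            if len(s)>5: print(n,lo,len(s),"xmid",((s.min(0)+s.max(0))[0]/2).round(4),"ymax",s.max(0)[1].round(4),"xw",np.ptp(s[:,0]).round(4))
    return c
E
python3 - <<'E'
from h import *
st(ctrl.get_obs()); c=bottle(.642,.0745)
cv2.imwrite("pics/side6.png",cv2.resize(c["img"][100:300,140:460,::-1],(800,500)))
E
```

```text
t 18.1 p [0.6418 0.0748 0.184 ] yaw_y 88.74 zax [ 0.  0. -1.] F [ 0.1   0.32 -0.04] w 0.0768 g 0.0 q [ 0.01  0.58  1.56  0.    1.   -1.54]
scene 0.05 56 xmid 0.6418 ymax 0.0941 xw 0.0388
scene 0.09 83 xmid 0.6418 ymax 0.0974 xw 0.0457
scene 0.12 98 xmid 0.6398 ymax 0.0991 xw 0.0444
scene 0.2 25 xmid 0.6303 ymax 0.113 xw 0.0091
side 0.05 77 xmid 0.6406 ymax 0.0949 xw 0.0394
side 0.09 99 xmid 0.6396 ymax 0.0993 xw 0.0442
side 0.12 116 xmid 0.6406 ymax 0.0985 xw 0.0479
side 0.2 48 xmid 0.6329 ymax 0.1127 xw 0.0167
```

View pics/side6.png

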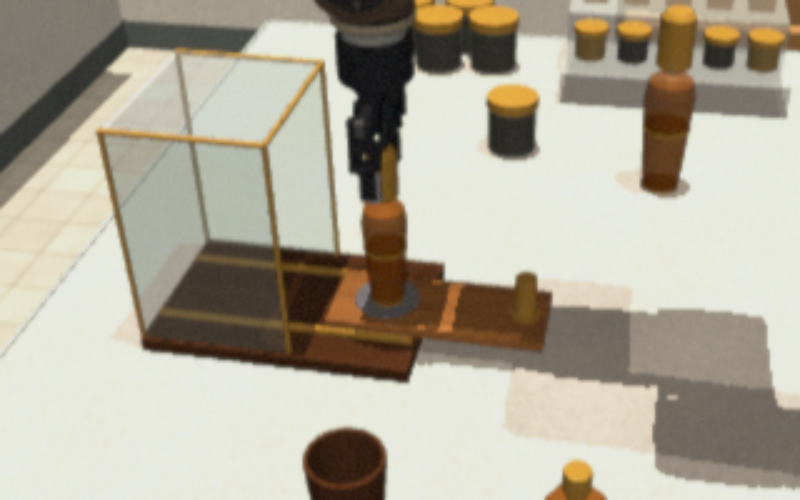

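The bottle stands free at (385,300), centred on the pad. I'll rise straight up and go back over the knob.

>>> carry_out(
  plan=[
    [[0,0,-3],[0,0,0],0.9],
    [[0,0,-6],[0,0,0],0.9],
    [[0,0,-10],[0,0,0],0.9],
    [[0,0,-14],[0,0,0],0.9],
    [[0,0,-17],[0,0,0],0.9],
    [[0,0,-17],[0,0,0],0.9],
    [[0,0,-13],[0,0,0],0.9],
    [[0,0,-10],[0,0,0],0.9],
    [[4,0,0],[0,0,0],0.9],
    [[10,0,0],[0,0,0],0.9],
  ],
)

```text
t: 19.03
tool_pos: [0.628, 0.075, 0.2743]
eef_rot: [0.011, 1.0, 0.0, 0.001]
ft_force: [0.1, 0.2, -0.3]
width: 0.0769
grasp_force: 0.0
```

>>> carry_out(
  plan=[
    [[18,0,0],[0,0,0],0.9],
    [[24,0,0],[0,0,0],0.9],
    [[26,0,0],[0,0,0],0.9],
    [[26,-0.6,0],[0,0,0],0.9],
    [[22,-0.5,0],[0,0,0],0.9],
    [[15,-0.5,0],[0,0,0],0.9],
    [[8,0,0],[0,0,0],0.9],
    [[2,0,0],[0,0,0],0.9],
    [[0,0,0],[0,0,0],0.9],
  ],
)

```text
t: 19.78
tool_pos: [0.4868, 0.0766, 0.2741]
eef_rot: [0.011, 1.0, 0.0, 0.0]
ft_force: [-0.2, 0.1, 0.2]
width: 0.0768
grasp_force: 0.0
```

```bash
python3 - <<'E'
from h import *
o,c,P,T=wrist(); st(o)
s=P[(P[...,2]>.077)&(P[...,2]<.09)&(np.hypot(P[...,0]-.487,P[...,1]-.077)<.03)]
print("knob",len(s),s.mean(0),(s.min(0)+s.max(0))/2)
bottle(.642,.0745)
E
```

```text
t 19.78 p [0.4868 0.0766 0.2741] yaw_y 88.75 zax [ 0.  0. -1.] F [-0.17  0.14  0.24] w 0.0768 g 0.0 q [ 0.02  0.26  1.83  0.    1.05 -1.53]
knob 368 [0.48576218 0.0773363  0.08220929] [0.48595701 0.07720268 0.08067623]
scene 0.05 63 xmid 0.6419 ymax 0.0947 xw 0.0391
scene 0.09 78 xmid 0.6416 ymax 0.0986 xw 0.0454
scene 0.12 114 xmid 0.6418 ymax 0.0981 xw 0.0482
scene 0.2 91 xmid 0.6419 ymax 0.0927 xw 0.032
side 0.05 76 xmid 0.6409 ymax 0.0962 xw 0.038
side 0.09 95 xmid 0.6397 ymax 0.0987 xw 0.0441
side 0.12 114 xmid 0.6403 ymax 0.0992 xw 0.0477
side 0.2 75 xmid 0.6402 ymax 0.0929 xw 0.0308
```

>>> carry_out(
  plan=[
    [[0,0,15],[0,0,0],0.9],
    [[0,0,28],[0,0,0],0.9],
    [[0,0,34],[0,0,0],0.9],
    [[0,0,34],[0,0,0],0.9],
    [[0,0,32],[0,0,0],0.9],
    [[0,0,26],[0,0,0],0.9],
    [[0,0,20],[0,0,0],0.9],
    [[0,0,16],[0,0,0],0.9],
    [[0,0,10],[0,0,0],0.9],
    [[0,0,7],[0,0,0],0.8],
  ],
  force=25,
)

```text
t: 20.77
tool_pos: [0.4869, 0.0765, 0.0506]
eef_rot: [0.011, 1.0, 0.0, -0.001]
ft_force: [-0.5, 0.3, -0.1]
width: 0.0687
grasp_force: 0.0
```

>>> carry_out(
  plan=[
    [[0,0,0],[0,0,0],0.6],
    [[0,0,0],[0,0,0],0.45],
    [[0,0,0],[0,0,0],0.38],
    [[0,0,0],[0,0,0],0.36],
    [[0,0,0],[0,0,0],0.34],
    [[0,0,0],[0,0,0],0.32],
    [[0,0,0],[0,0,0],0.31],
    [[0,0,0],[0,0,0],0.3],
    [[0,0,0],[0,0,0],0.29],
  ],
)

```text
t: 21.52
tool_pos: [0.4868, 0.0766, 0.0521]
eef_rot: [0.011, 1.0, 0.0, 0.0]
ft_force: [0.8, 0.3, 0.1]
width: 0.0245
grasp_force: 0.0
```

>>> carry_out(
  plan=[
    [[0,0,0],[0,0,0],0.28],
    [[0,0,0],[0,0,0],0.27],
    [[0,0,0],[0,0,0],0.26],
    [[0,0,0],[0,0,0],0.25],
    [[0,0,0],[0,0,0],0.2],
    [[0,0,0],[0,0,0],0],
    [[0,0,0],[0,0,0],0],
    [[0,0,0],[0,0,0],0],
  ],
)

```text
t: 22.18
tool_pos: [0.4868, 0.0767, 0.0521]
eef_rot: [0.011, 1.0, 0.0, 0.0]
ft_force: [-0.1, 4.0, 5.7]
width: 0.0234
grasp_force: 24.3
```

```bash
python3 - <<'E'
from h import *
st(ctrl.get_obs()); bottle(.642,.0745)
E
```

```text
t 22.18 p [0.4868 0.0767 0.0521] yaw_y 88.75 zax [ 0.  0. -1.] F [-0.09  4.    5.66] w 0.0234 g 24.3 q [ 0.02  0.6   2.05  0.    0.5  -1.53]
scene 0.05 60 xmid 0.6418 ymax 0.095 xw 0.0389
scene 0.09 77 xmid 0.6414 ymax 0.0974 xw 0.0449
scene 0.12 123 xmid 0.6418 ymax 0.0997 xw 0.0483
scene 0.2 87 xmid 0.642 ymax 0.0907 xw 0.0323
side 0.05 76 xmid 0.6408 ymax 0.0951 xw 0.0393
side 0.09 94 xmid 0.6397 ymax 0.0981 xw 0.0443
side 0.12 116 xmid 0.6408 ymax 0.101 xw 0.0485
side 0.2 74 xmid 0.6398 ymax 0.0923 xw 0.0316
```

>>> carry_out(
  plan=[
    [[-0.3,0,0],[0,0,0],0],
    [[-0.6,0,0],[0,0,0],0],
    [[-0.9,0,0],[0,0,0],0],
    [[-1.2,0,0],[0,0,0],0],
    [[-1.5,0,0],[0,0,0],0],
    [[-1.8,0,0],[0,0,0],0],
    [[-2,0,0],[0,0,0],0],
    [[-2,0,0],[0,0,0],0],
    [[-2,0,0],[0,0,0],0],
    [[-2,0,0],[0,0,0],0],
  ],
)

```text
t: 23.12
tool_pos: [0.501, 0.0764, 0.0521]
eef_rot: [0.011, 1.0, 0.0, -0.0]
ft_force: [-1.5, 3.5, 6.8]
width: 0.0233
grasp_force: 24.4
```

>>> carry_out(
  plan=[
    [[-2,0,0],[0,0,0],0],
    [[-2,0,0],[0,0,0],0],
    [[-2,0,0],[0,0,0],0],
    [[-2,0,0],[0,0,0],0],
    [[-2,0,0],[0,0,0],0],
    [[-2,0,0],[0,0,0],0],
    [[-1.5,0,0],[0,0,0],0],
    [[-1,0,0],[0,0,0],0],
    [[-0.5,0,0],[0,0,0],0],
    [[0,0,0],[0,0,0],0],
  ],
)

```text
t: 23.95
tool_pos: [0.5161, 0.0761, 0.0522]
eef_rot: [0.011, 1.0, 0.0, 0.0]
ft_force: [-1.5, 4.4, 5.1]
width: 0.0234
grasp_force: 24.5
```

```bash
python3 - <<'E'
from h import *
o=ctrl.get_obs(); st(o); bottle(o["tool_pos"][0]+.155,.0738)
E
```

```text
t 23.95 p [0.5161 0.0761 0.0522] yaw_y 88.75 zax [ 0.  0. -1.] F [-1.52  4.41  5.14] w 0.0234 g 24.5 q [ 0.02  0.62  1.98  0.    0.54 -1.53]
scene 0.05 59 xmid 0.6706 ymax 0.0938 xw 0.0365
scene 0.09 78 xmid 0.6708 ymax 0.0976 xw 0.0453
scene 0.12 108 xmid 0.6707 ymax 0.098 xw 0.0462
scene 0.2 90 xmid 0.6709 ymax 0.091 xw 0.032
side 0.05 77 xmid 0.6692 ymax 0.0958 xw 0.0385
side 0.09 91 xmid 0.6689 ymax 0.0984 xw 0.0434
side 0.12 112 xmid 0.669 ymax 0.1008 xw 0.0463
side 0.2 70 xmid 0.6692 ymax 0.0918 xw 0.0318
```

The bottle moves with the tray and stays upright. I'll continue.

>>> carry_out(
  plan=[
    [[-0.4,0,0],[0,0,0],0],
    [[-0.8,0,0],[0,0,0],0],
    [[-1.2,0,0],[0,0,0],0],
    [[-1.6,0,0],[0,0,0],0],
    [[-2,0,0],[0,0,0],0],
    [[-2.3,0,0],[0,0,0],0],
    [[-2.5,0,0],[0,0,0],0],
    [[-2.5,0,0],[0,0,0],0],
    [[-2.5,0,0],[0,0,0],0],
    [[-2.5,0,0],[0,0,0],0],
  ],
)

```text
t: 24.88
tool_pos: [0.5343, 0.0758, 0.0521]
eef_rot: [0.011, 1.0, 0.0, -0.0]
ft_force: [-1.1, 4.7, 6.3]
width: 0.0233
grasp_force: 24.5
```

>>> carry_out(
  plan=[
    [[-2.5,0,0],[0,0,0],0],
    [[-2.5,0,0],[0,0,0],0],
    [[-2.5,0,0],[0,0,0],0],
    [[-2.5,0,0],[0,0,0],0],
    [[-2.5,0,0],[0,0,0],0],
    [[-2.5,0,0],[0,0,0],0],
    [[-2.5,0,0],[0,0,0],0],
    [[-2.5,0,0],[0,0,0],0],
    [[-2.5,0,0],[0,0,0],0],
    [[-2.5,0,0],[0,0,0],0],
  ],
)

```text
t: 25.72
tool_pos: [0.5593, 0.0753, 0.0521]
eef_rot: [0.011, 1.0, 0.0, -0.0]
ft_force: [-2.6, 3.7, 5.1]
width: 0.0234
grasp_force: 24.5
```

>>> carry_out(
  plan=[
    [[-2.5,0,0],[0,0,0],0],
    [[-2.5,0,0],[0,0,0],0],
    [[-2.5,0,0],[0,0,0],0],
    [[-2.5,0,0],[0,0,0],0],
    [[-2.5,0,0],[0,0,0],0],
    [[-2.5,0,0],[0,0,0],0],
    [[-2.5,0,0],[0,0,0],0],
    [[-2.5,0,0],[0,0,0],0],
    [[-2.5,0,0],[0,0,0],0],
    [[-2.5,0,0],[0,0,0],0],
  ],
)

```text
t: 26.55
tool_pos: [0.5843, 0.0748, 0.0521]
eef_rot: [0.011, 1.0, 0.0, -0.0]
ft_force: [-2.0, 4.8, 6.3]
width: 0.0233
grasp_force: 24.5
```

>>> carry_out(
  plan=[
    [[-2.5,0,0],[0,0,0],0],
    [[-2.5,0,0],[0,0,0],0],
    [[-2.5,0,0],[0,0,0],0],
    [[-2.5,0,0],[0,0,0],0],
    [[-2.5,0,0],[0,0,0],0],
    [[-2.5,0,0],[0,0,0],0],
    [[-2.5,0,0],[0,0,0],0],
    [[-2.5,0,0],[0,0,0],0],
    [[-2.5,0,0],[0,0,0],0],
    [[-2.5,0,0],[0,0,0],0],
  ],
)

```text
t: 27.38
tool_pos: [0.6093, 0.0743, 0.0522]
eef_rot: [0.011, 1.0, 0.0, -0.0]
ft_force: [-1.8, 5.5, 4.7]
width: 0.0235
grasp_force: 24.5
```

>>> carry_out(
  plan=[
    [[-2.5,0,0],[0,0,0],0],
    [[-2.5,0,0],[0,0,0],0],
    [[-2.5,0,0],[0,0,0],0],
    [[-2.5,0,0],[0,0,0],0],
    [[-2.3,0,0],[0,0,0],0],
    [[-2,0,0],[0,0,0],0],
    [[-1.5,0,0],[0,0,0],0],
    [[-1,0,0],[0,0,0],0],
    [[-0.5,0,0],[0,0,0],0],
    [[0,0,0],[0,0,0],0],
  ],
)

```text
t: 28.22
tool_pos: [0.6267, 0.074, 0.0522]
eef_rot: [0.011, 1.0, 0.0, 0.0]
ft_force: [-0.9, 5.4, 5.1]
width: 0.0237
grasp_force: 24.4
```

>>> carry_out(
  plan=[
    [[-0.4,0,0],[0,0,0],0],
    [[-0.8,0,0],[0,0,0],0],
    [[-1,0,0],[0,0,0],0],
    [[-1,0,0],[0,0,0],0],
    [[-1,0,0],[0,0,0],0],
    [[-1,0,0],[0,0,0],0],
    [[-1,0,0],[0,0,0],0],
    [[-1,0,0],[0,0,0],0],
    [[-0.6,0,0],[0,0,0],0],
    [[-0.3,0,0],[0,0,0],0],
  ],
)

```text
t: 29.05
tool_pos: [0.6347, 0.0739, 0.0522]
eef_rot: [0.011, 1.0, 0.0, -0.0]
ft_force: [-2.8, 4.5, 5.5]
width: 0.0232
grasp_force: 24.5
```

>>> carry_out(
  plan=[
    [[-0.3,0,0],[0,0,0],0],
    [[-0.3,0,0],[0,0,0],0],
    [[-0.3,0,0],[0,0,0],0],
    [[-0.3,0,0],[0,0,0],0],
    [[-0.3,0,0],[0,0,0],0],
    [[0,0,0],[0,0,0],0],
    [[0,0,0],[0,0,0],0],
  ],
)

```text
t: 29.63
tool_pos: [0.6362, 0.0738, 0.0522]
eef_rot: [0.011, 1.0, 0.0, 0.0]
ft_force: [-1.0, 4.4, 6.3]
width: 0.0237
grasp_force: 24.4
```

>>> carry_out(
  plan=[
    [[-0.3,0,0],[0,0,0],0],
    [[-0.3,0,0],[0,0,0],0],
    [[-0.3,0,0],[0,0,0],0],
    [[0,0,0],[0,0,0],0],
    [[0,0,0],[0,0,0],0],
  ],
)

```text
t: 30.05
tool_pos: [0.6368, 0.0738, 0.0522]
eef_rot: [0.011, 1.0, 0.0, -0.0]
ft_force: [-3.5, 5.7, 6.0]
width: 0.0234
grasp_force: 24.5
```

>>> carry_out(
  plan=[
    [[-0.3,0,0],[0,0,0],0],
    [[-0.3,0,0],[0,0,0],0],
    [[0,0,0],[0,0,0],0],
    [[0,0,0],[0,0,0],0],
  ],
)

```text
t: 30.38
tool_pos: [0.6368, 0.0738, 0.0522]
eef_rot: [0.011, 1.0, 0.0, -0.001]
ft_force: [-6.3, 4.7, 7.5]
width: 0.0236
grasp_force: 24.7
```

>>> carry_out(
  plan=[
    [[-0.3,0,0],[0,0,0],0],
    [[-0.3,0,0],[0,0,0],0],
    [[0,0,0],[0,0,0],0],
    [[0,0,0],[0,0,0],0],
  ],
)

```text
t: 30.72
tool_pos: [0.6368, 0.0738, 0.0521]
eef_rot: [0.011, 1.0, 0.0, -0.002]
ft_force: [-9.9, 5.1, 9.8]
width: 0.0235
grasp_force: 24.9
```

The tray is at its home stop. I'll ease off, open gently, and rise clear.

>>> carry_out(
  plan=[
    [[0.4,0,0],[0,0,0],0],
    [[0.4,0,0],[0,0,0],0],
    [[0,0,0],[0,0,0],0.27],
    [[0,0,0],[0,0,0],0.29],
    [[0,0,0],[0,0,0],0.31],
    [[0,0,0],[0,0,0],0.35],
    [[0,0,0],[0,0,0],0.45],
    [[0,0,0],[0,0,0],0.6],
    [[0,0,0],[0,0,0],0.8],
    [[0,0,0],[0,0,0],0.9],
  ],
)

```text
t: 31.55
tool_pos: [0.6376, 0.0732, 0.0519]
eef_rot: [0.011, 1.0, 0.0, -0.0]
ft_force: [-0.2, 0.2, 0.6]
width: 0.0729
grasp_force: 0.0
```

>>> carry_out(
  plan=[
    [[0,0,-4],[0,0,0],0.9],
    [[0,0,-10],[0,0,0],0.9],
    [[0,0,-16],[0,0,0],0.9],
    [[0,0,-22],[0,0,0],0.9],
    [[5,0,-24],[0,0,0],0.9],
    [[12,0,-24],[0,0,0],0.9],
    [[20,0,-22],[0,0,0],0.9],
    [[20,0,-14],[0,0,0],0.9],
    [[12,0,-6],[0,0,0],0.9],
    [[4,0,0],[0,0,0],0.9],
  ],
)

```text
t: 32.38
tool_pos: [0.5636, 0.075, 0.1961]
eef_rot: [0.011, 1.0, 0.0, 0.001]
ft_force: [0.4, 0.0, 0.0]
width: 0.0767
grasp_force: 0.0
```

```bash
python3 - <<'E'
from h import *
st(ctrl.get_obs()); c=bottle(.7915,.071)
s=cap("scene"); P=world(s); k=P[(P[...,2]>.077)&(P[...,2]<.09)&(np.hypot(P[...,0]-.637,P[...,1]-.074)<.03)]; print("knob",k.mean(0))
cv2.imwrite("pics/side7.png",cv2.resize(c["img"][100:300,140:460,::-1],(800,500)))
E
```

```text
t 32.38 p [0.5636 0.075  0.1961] yaw_y 88.76 zax [ 0.003  0.    -1.   ] F [0.36 0.   0.  ] w 0.0767 g 0.0 q [ 0.02  0.46  1.75  0.    0.93 -1.53]
scene 0.05 9 xmid 0.7726 ymax 0.0763 xw 0.0017
scene 0.09 17 xmid 0.7699 ymax 0.0794 xw 0.0028
knob [0.63800053 0.07382752 0.08105563]
```

View pics/side7.png

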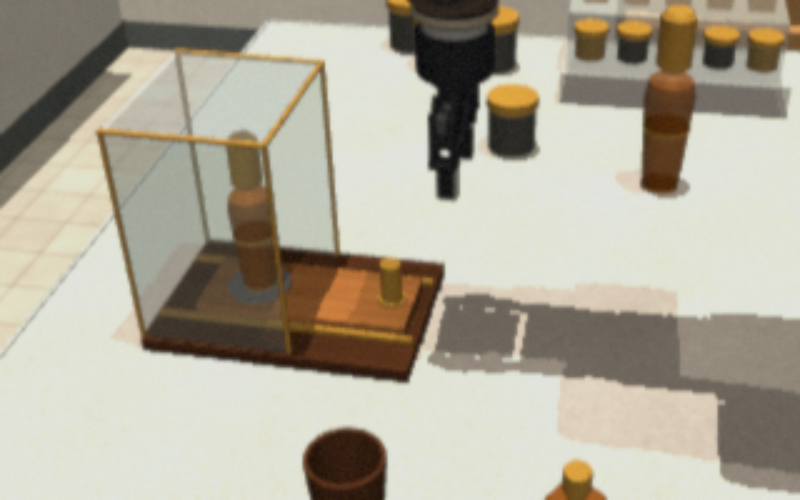

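The bottle stands upright in the case at (255,290). The knob moved 149.6 mm between the two stops, and the other wares are untouched. I'll let the arm settle, then hand in.

>>> carry_out(
  plan=[
    [[0,0,0],[0,0,0],0.9],
    [[0,0,0],[0,0,0],0.9],
    [[0,0,0],[0,0,0],0.9],
  ],
)

```text
t: 32.78
tool_pos: [0.5649, 0.0748, 0.1931]
eef_rot: [0.011, 1.0, 0.0, -0.001]
ft_force: [0.6, 0.5, -0.2]
width: 0.0767
grasp_force: 0.0
```

```bash
python3 -c "
from plant import ctrl
print(ctrl.close_job())"
```

```text
the job is handed in; nothing more can be done
None
```

The 190 mm bottle stands upright on the pad inside the case, the tray is fully home against its stop, and the job is handed in after about 33 s with the robot touching nothing.

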